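# Click the long check standard into the tube reader

### The job

The reader on the lab bench is due for its check. Take the long standard (the tallest of the three capped rods in the white stand), put it upright, cap up, into the reader's open funnel-mouthed well and push it down past the sprung balls until it clicks home on the bottom of the well, then let go. Leave the two short standards where they are in the stand.

Things in the scene. Friction and masses are not known exactly. Their poses are not given: they have to be found in the camera images.
- long_std_center (a point): Centre of the long standard: round pale acrylic rod, 25 mm wide, 110 mm tall, z up its axis, 70 g; the top 25 mm is a black cap 28 mm wide, to grasp from above. Tapered foot; groove 18 mm above it. It starts upright in any of the 3 holes (29 mm wide, 30 mm deep, 75 mm apart in a row) of a white stand 70 x 230 x 40 mm high, so 80 mm stands out; lift it 40 mm to clear.
- well_floor (a point): Centre of the bottom of the reader's well, 40 mm above the bench: a 28 mm bore, its grey funnel rim 67 mm above this point and 60 mm wide. Sprung balls 17.5 mm up hold an unpushed standard about 17 mm proud; 8 to 15 N drives it past to the bottom (centre then 55 mm, top 110 mm above this point). Reader: grey-white box 200 (x) x 230 (y) x 85 mm high; black plug 100 mm to the well's +y.
- short_a_center (a point): Centre of one short standard: same width and cap as the long one, but 70 mm tall and without groove, upright in another hole of the same stand (foot 10 mm above the bench, as for all three). Not to be moved.
- short_b_center (a point): Centre of the other short standard, the same as the first, in the remaining hole. Not to be moved.

How it is judged:
By the outcome, as a careful person would: the job done as asked, in the order asked, and still so for the second after the job is handed in, with the robot touching nothing.
It also fails if it takes over 45 s, if anything falls off the work surface, if the arm or the gripper's body presses on something with over 40 N, if the wrist force passes 120 N, or if a joint passes its speed limit or range.

### The arm

A 6-joint arm with a two-finger parallel gripper is mounted at the origin on the work surface. World frame = base frame: x ahead of the robot, y to its left, z up, the work surface at z = 0. Lengths are in m, angles in degrees, forces in N, time in s.
With the tool pointing down it reaches from about 0.325 to 0.775 m from the base axis. Payload 5.5 kg.
Tool frame: the origin (TCP) lies at the centre of the arm's flange, where the gripper is bolted on; the fingertips stand 182 mm ahead of it and the grasp point (between the pads) lies 163 mm ahead of it; z points along the fingers, y is the direction in which the jaws open and shut (so a half turn about z gives the same grasp; the last joint's range is limited). The gripper opens to 88 mm and grips with 3 to 60 N. Pads are 20 mm wide; open, the fingers measure 115 mm over their backs; the gripper's body (75 mm by 178 mm) begins 61 mm behind the grasp point.
Start: joints at [65.735, 5.22, 70.514, -0, 104.267, -3.249], TCP at [0.215, 0.56, 0.405] pointing down, gripper open.
Joint ranges: [-164.24, 164.24], [-49.07, 125.15], [9.68, 141.18], [-86.29, 266.29], [3.28, 154.24], [-151.56, 151.56]. Speed limits (degrees/s): [147.25, 147.25, 172.46, 180, 180, 180].

### API

Orientations are given as [roll, pitch, yaw] about the fixed x, y, z axes, in that order (R = Rz(yaw) Ry(pitch) Rx(roll)).
In Python, from station import r gives the robot as it stands. The module is installed in compiled form; this text tells all that it offers. Calls block until the motion is done:
- r.reach(position, orientation): joint-space move of the TCP to a pose.
- r.servo_line(position, rotation=None, speed=0.15): straight line of the TCP; rotation=None keeps the orientation; speed is the mean speed in m/s.
- r.move_joints(angles): joint-space move.
- r.let_go() and r.grab(squeeze=None): open the fingers fully, or close them until they stop; squeeze is the grip in N (None keeps the last).
- r.wait(seconds).
- r.inverse_kinematics(position, orientation): joint angles nearest the present ones, or None.
- r.sense(): the state.
- r.snapshot(name): name is "side" or "top" or "wrist"; returns a dict with "frame" (384x512x3 uint8, red, green, blue), "fx", "fy", "cx", "cy" (pixels), "dist_coeffs" ([k1, k2, p1, p2, k3] as OpenCV has them; the pictures are not rectified), "R" (3x3) and "t" (3): a world point X has camera coordinates R X + t. Camera axes: x right, y down, z forward; pixel columns grow to the right and rows downward; lengths in m; the calibration is good to about 2 mm. A picture is of the moment at which its call begins. There is no depth.
A pose or a line that the arm cannot do raises r.IKError and nothing moves.
- r.hand_in(): hands the job in, once; it reports no verdict.
The state is a dict: "clock": time; "joints": joint angles; "joint_vel": joint speeds; "joint_torque": joint torques, N m; "tcp_pos": TCP position; "orientation": TCP orientation; "contact_force": force on the tool from outside, world axes, zero at the start; "torque": the same for the moment, N m; "opening": finger opening in m.
Only numpy, scipy, OpenCV 4.12 (cv2) and the standard library are available. Lean on these libraries where they do the work, as an engineer would, in place of code of your own. Each camera call takes 0.05 s, during which the arm holds its last target.

## Working session

There is one attempt and no reset: what is moved stays moved. The work goes in short steps, each a Python script; the robot and the scene stay as the last script left them, time stands still between calls to the robot, and variables do not carry over. Pictures are saved under pics/ and viewed, and the job is handed in when it is done.

```bash
mkdir -p pics; python3 - <<'E'
from station import r
import cv2,pickle
d={}
for n in ("side","top","wrist"):
    s=r.snapshot(n); d[n]=s
    cv2.imwrite(f"pics/{n}0.png",s["frame"][:,:,::-1])
    print(n,s["fx"],s["cx"],s["cy"],s["dist_coeffs"],s["R"],s["t"])
pickle.dump(d,open("s0.pkl","wb"))
print(r.sense())
E
```

```text
side 446.5390162992169 251.59802086929037 186.1118870906481 [0.02452652 0.         0.         0.         0.        ] [[ 0.71535454 -0.69876022 -0.00142733]
 [-0.52260918 -0.53366207 -0.66489431]
 [ 0.46383998  0.4763811  -0.74693609]] [-0.38599496  0.34816712  0.82591027]
top 379.11040879260344 255.06565769185153 193.4830686448869 [-0.09537287  0.          0.          0.          0.        ] [[-0.02665129 -0.99875302  0.04221509]
 [-0.99662432  0.02326669 -0.07873136]
 [ 0.07765097 -0.04417088 -0.99600164]] [0.00176986 0.54715483 0.83919592]
wrist 316.1295598470754 251.57108457303224 192.24143037725614 [-0.01305413  0.          0.          0.          0.        ] [[ 0.35876029  0.93342553 -0.00279877]
 [ 0.88981923 -0.34109145  0.30311443]
 [ 0.28198011 -0.11123582 -0.95295006]] [-0.59929686 -0.03763977  0.39238428]
{'clock': 0.15, 'joints': array([ 6.57352825e+01,  5.25461279e+00,  7.05652514e+01, -1.88610787e-03,
        1.04267602e+02, -3.24696913e+00]), 'joint_vel': array([ 0.03887687, -0.1475071 , -0.17212873, -0.07787696,  0.08783321,
        0.07444639]), 'joint_torque': array([ 1.98403970e-03, -4.47045922e+01, -4.06907988e+01,  6.99299527e-02,
        2.75176152e-02, -1.10638216e-04]), 'tcp_pos': array([0.21520571, 0.56013298, 0.40375933]), 'orientation': array([-1.79912571e+02, -3.12836863e-03,  1.58981786e+02]), 'contact_force': array([-0.17891884, -0.5494099 , -0.06661173]), 'torque': array([-0.03032605, -0.00376081, -0.06803805]), 'opening': 0.08765921459621859}
```

View pics/side0.png

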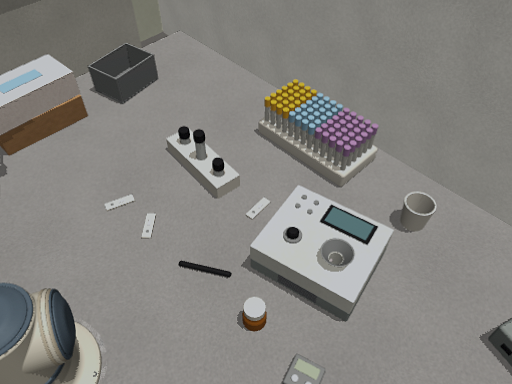

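View pics/top0.png

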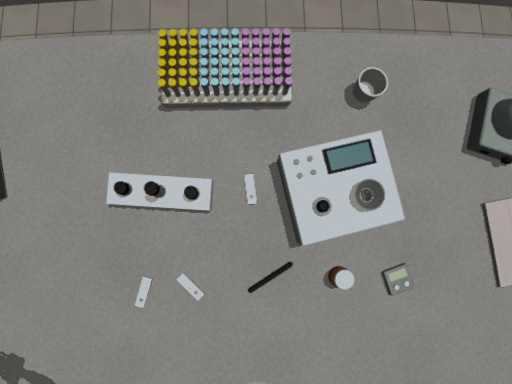

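View pics/wrist0.png

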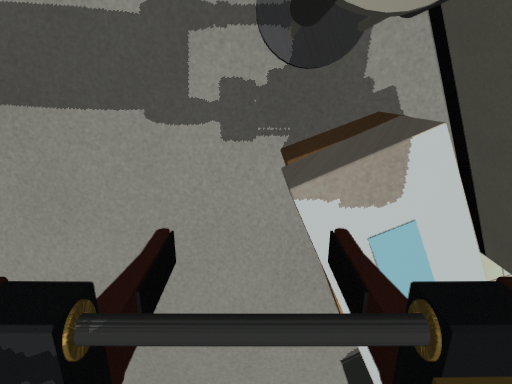

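Side view: the stand is at about (200,160), with the long standard in the middle hole (cap about (200,136)) and the well at about (336,252). In the top view the long cap is at about (152,188), the well at about (368,195) and the plug at about (322,206). The wrist view shows nothing of use. I'll zoom in before measuring.

```bash
cat > h.py <<'E'
import numpy as np,cv2
def ray(s,u,v):
    K=np.array([[s["fx"],0,s["cx"]],[0,s["fy"],s["cy"]],[0,0,1]])
    p=cv2.undistortPoints(np.array([[[u,v]]],float),K,np.array(s["dist_coeffs"]))[0,0]
    R=np.array(s["R"]);t=np.array(s["t"])
    return -R.T@t, R.T@np.array([p[0],p[1],1.])
def plane(s,u,v,z):
    c,d=ray(s,u,v); return c+d*(z-c[2])/d[2]
def tri(s1,p1,s2,p2):
    c1,d1=ray(s1,*p1);c2,d2=ray(s2,*p2)
    k=np.linalg.lstsq(np.c_[d1,-d2],c2-c1,rcond=None)[0]
    a,b=c1+k[0]*d1,c2+k[1]*d2
    return (a+b)/2,np.linalg.norm(a-b)
def proj(s,X):
    K=np.array([[s["fx"],0,s["cx"]],[0,s["fy"],s["cy"]],[0,0,1]])
    return cv2.projectPoints(np.array(X,float).reshape(-1,1,3),cv2.Rodrigues(np.array(s["R"]))[0],np.array(s["t"],float),K,np.array(s["dist_coeffs"]))[0][:,0]
E
python3 - <<'E'
import pickle,cv2,numpy as np
from h import *
d=pickle.load(open("s0.pkl","rb"))
out=[]
for n,bs in (("side",((160,115,90,80),(260,205,130,85))),("top",((105,165,110,55),(300,165,110,70)))):
    f=d[n]["frame"]
    for x,y,w,h in bs:
        c=cv2.resize(f[y:y+h,x:x+w],(400,290),interpolation=cv2.INTER_CUBIC); out.append(c)
    m=(f.max(2)<50).astype(np.uint8)
    N,L,S,C=cv2.connectedComponentsWithStats(m)
    for i in range(1,N):
        x,y=C[i]
        if S[i,4]>25 and any(b[0]<=x<b[0]+b[2] and b[1]<=y<b[1]+b[3] for b in bs): print(n,S[i],C[i])
cv2.imwrite("pics/z.png",np.vstack([np.hstack(out[:2]),np.hstack(out[2:])])[:,:,::-1])
E
```

```text
side [178 127  12  12 114] [183.66666667 132.54385965]
side [193 130  12  13 129] [198.78294574 136.08527132]
side [213 158  11  14 131] [217.80916031 164.44274809]
side [321 205  56  39 220] [347.09090909 228.05909091]
side [286 227  13  12 118] [292.22033898 232.6779661 ]
side [278 275  39  28 198] [297.23737374 288.57575758]
top [115 182  15  13 157] [121.89808917 188.04458599]
top [145 182  15  14 162] [151.93209877 188.50617284]
top [185 187  13  12 132] [191.  192.5]
top [317 200  12  12 114] [322.34210526 205.74561404]
```

View pics/z.png

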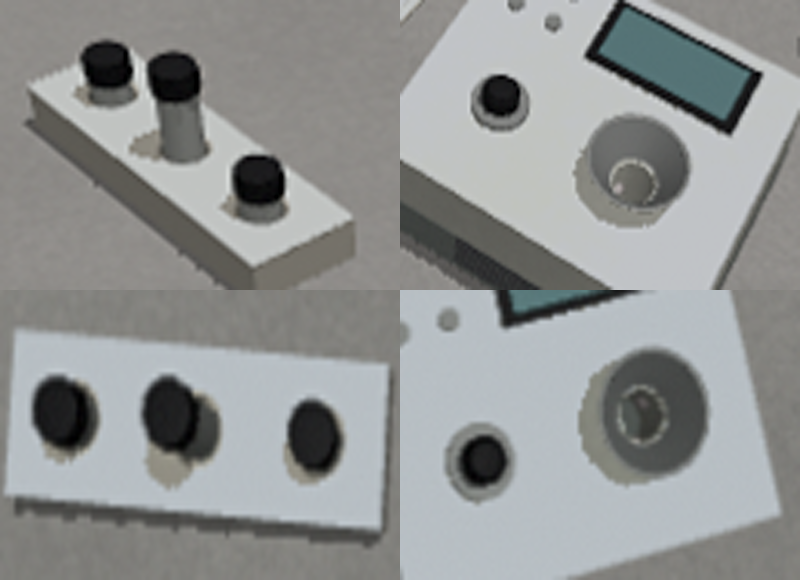

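```bash
python3 - <<'E'
import pickle,cv2,numpy as np
from h import *
d=pickle.load(open("s0.pkl","rb"))
S,T=d["side"],d["top"]
for s in (S,T): print("cam",ray(s,0,0)[0])
# caps
for nm,a,b in (("L",(198.78,136.09),(151.93,188.51)),("A",(183.67,132.54),(121.9,188.04)),("B",(217.81,164.44),(191,192.5)),("plug",(292.22,232.68),(322.34,205.75))):
    print(nm,*tri(S,a,T,b))
for nm,c in (("L",.1075),("A",.0675),("B",.0675)):
    a,b={"L":((198.78,136.09),(151.93,188.51)),"A":((183.67,132.54),(121.9,188.04)),"B":((217.81,164.44),(191,192.5))}[nm]
    print(nm,plane(S,*a,c),plane(T,*b,c))
# funnel
el={}
for n,s,(x,y,w,h) in (("side",S,(310,225,60,50)),("top",T,(345,170,50,50))):
    g=cv2.resize(s["frame"][y:y+h,x:x+w],None,fx=8,fy=8,interpolation=cv2.INTER_CUBIC).max(2)
    m=(g<155).astype(np.uint8)
    N,L,St,C=cv2.connectedComponentsWithStats(m); i=1+St[1:,4].argmax()
    m=(L==i).astype(np.uint8)
    c=max(cv2.findContours(m,0,cv2.CHAIN_APPROX_NONE)[0],key=cv2.contourArea)
    e=cv2.fitEllipse(cv2.convexHull(c)); el[n]=e
    p=((e[0][0]+.5)/8-.5+x,(e[0][1]+.5)/8-.5+y); print(n,p,e[1][0]/8,e[1][1]/8,e[2],plane(s,*p,.107)); el[n]=p
    im=cv2.cvtColor(g,cv2.COLOR_GRAY2BGR);cv2.drawContours(im,[c],-1,(0,0,255));cv2.ellipse(im,e,(0,255,0));cv2.imwrite(f"pics/f{n}.png",im)
print(tri(S,el["side"],T,el["top"]))
a=cv2.imread("pics/fside.png");b=cv2.imread("pics/ftop.png")
cv2.imwrite("pics/f.png",cv2.resize(np.hstack([a[:400],b[:400]]),(800,364)))
E
```

```text
cam [ 0.07498837 -0.47736238  0.84784558]
cam [0.4801906  0.02610519 0.87884404]
L [0.55505548 0.20105711 0.11061652] 6.725840147095193e-05
A [0.56114178 0.2744727  0.07196651] 0.0006135436136808092
B [0.54855321 0.12690508 0.07005548] 3.214447799674287e-05
plug [ 0.51207259 -0.14849303  0.09600291] 0.00040360184652313334
L [0.55706002 0.20394811 0.1075    ] [0.55538529 0.20174531 0.1075    ]
A [0.56372197 0.27902496 0.0675    ] [0.56182644 0.27564627 0.0675    ]
B [0.55012159 0.12888018 0.0675    ] [0.54875667 0.12723369 0.0675    ]
side (334.94731521606445, 254.73023223876953) 32.999717712402344 37.61201095581055 77.99555206298828 [ 0.52599002 -0.24683727  0.107     ]
top (366.6697692871094, 195.1354522705078) 32.63352584838867 37.01696014404297 67.26549530029297 [ 0.53146672 -0.2410931   0.107     ]
(array([ 0.53187244, -0.24410358,  0.09774477]), np.float64(0.0005490457160773934))
```

View pics/f.png

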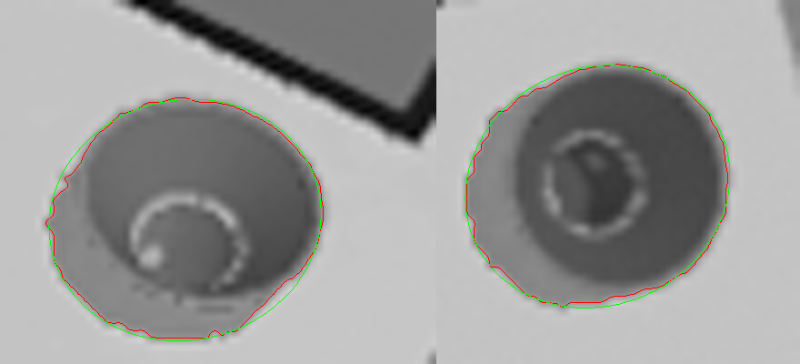

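The red contour takes in the shadow left of the funnel. The true rim is the darker ellipse, so I'll threshold lower and also use the bright bore ring.

```bash
python3 - <<'E'
import pickle,cv2,numpy as np
from h import *
d=pickle.load(open("s0.pkl","rb"))
S,T=d["side"],d["top"]
for n,s,pts in (("side",S,[(322,245),(335,240),(348,255),(318,262),(325,268),(336,258)]),("top",T,[(375,195),(357,195),(352,200),(368,195)])):
    for p in pts: print(n,p,s["frame"][p[1],p[0]])
el={};ims=[]
for n,s,(x,y,w,h) in (("side",S,(310,225,60,50)),("top",T,(345,170,50,50))):
    f=cv2.resize(s["frame"][y:y+h,x:x+w],None,fx=8,fy=8,interpolation=cv2.INTER_CUBIC).astype(int)
    rb=f[:,:,0]-f[:,:,2]
    m=((f.max(2)<150)&(rb<(6 if n=="side" else 6))).astype(np.uint8)
    m=cv2.morphologyEx(m,cv2.MORPH_OPEN,np.ones((25,25)))
    N,L,St,C=cv2.connectedComponentsWithStats(m); i=1+St[1:,4].argmax()
    c=max(cv2.findContours((L==i).astype(np.uint8),0,cv2.CHAIN_APPROX_NONE)[0],key=cv2.contourArea)
    e=cv2.fitEllipse(cv2.convexHull(c))
    p=((e[0][0]+.5)/8-.5+x,(e[0][1]+.5)/8-.5+y); print(n,p,e[1][0]/8,e[1][1]/8,plane(s,*p,.107)); el[n]=p
    im=f[:,:,::-1].clip(0,255).astype(np.uint8).copy();cv2.drawContours(im,[c],-1,(0,0,255));cv2.ellipse(im,e,(0,255,0));ims.append(im[:400])
print(tri(S,el["side"],T,el["top"]))
cv2.imwrite("pics/f2.png",cv2.resize(np.hstack(ims),(800,364)))
# expected rim size
for s,p in ((S,el["side"]),(T,el["top"])):
    c=plane(s,*p,.107);a=np.linspace(0,6.28,60)
    q=proj(s,np.c_[c[0]+.03*np.cos(a),c[1]+.03*np.sin(a),0*a+.107]).astype(np.float32)
    print("expected",cv2.fitEllipse(q))
E
```

```text
side (322, 245) [133 135 133]
side (335, 240) [103 104 103]
side (348, 255) [81 82 81]
side (318, 262) [149 149 143]
side (325, 268) [134 133 126]
side (336, 258) [100  99  93]
top (375, 195) [70 72 71]
top (357, 195) [80 82 80]
top (352, 200) [131 132 123]
top (368, 195) [58 60 55]
side (336.91978454589844, 252.37924766540527) 27.94704818725586 34.48194885253906 [ 0.53302157 -0.24612799  0.107     ]
top (369.0492248535156, 194.16907119750977) 30.974517822265625 32.01536560058594 [ 0.53336714 -0.24631904  0.107     ]
(array([ 0.53322899, -0.24620811,  0.10693919]), np.float64(0.00037392656698634466))
expected ((336.972900390625, 252.67953491210938), (25.298341751098633, 31.480005264282227), 107.87945556640625)
expected ((368.98114013671875, 194.2107391357422), (27.678550720214844, 28.788745880126953), 158.0731964111328)
```

View pics/f2.png

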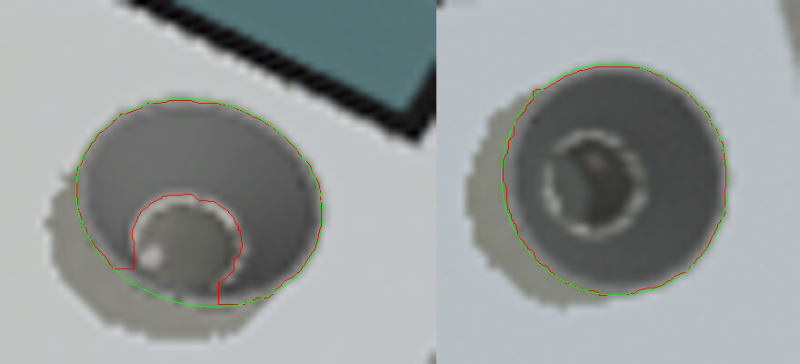

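The well mouth is at (0.533, -0.246, 0.107), with 0.4 mm ray gap. Its height is as specified, and the plug lies 100 mm away, also as specified. The long standard is at (0.555, 0.201), which matches the midpoint of the short ones. Next is the grasp, with the jaws across the row.

```bash
python3 - <<'E'
from station import r
import cv2,numpy as np
for y in (85,-95):
    for p in ((.5548,.2008,.3),(.5332,-.2462,.38)):
        print(y,p,r.inverse_kinematics(p,[180,0,y]))
yaw=85
o=[180,0,yaw]
r.reach([.5548,.2008,.36],o)
s=r.snapshot("wrist"); cv2.imwrite("pics/w1.png",s["frame"][:,:,::-1])
r.servo_line([.5548,.2008,.108+.163],speed=.12)
print(r.sense()["clock"],r.sense()["contact_force"])
r.grab(40)
q=r.sense();print(q["opening"],q["contact_force"],q["tcp_pos"],q["clock"])
s=r.snapshot("side"); cv2.imwrite("pics/s1.png",cv2.resize(s["frame"][90:230,120:300,::-1],None,fx=4,fy=4))
E
```

```text
85 (0.5548, 0.2008, 0.3) [ 1.65933143e+01  3.93207333e+00  8.24616868e+01 -2.54444375e-14
  9.36062399e+01  2.15933143e+01]
85 (0.5332, -0.2462, 0.38) [-28.10352771   3.03926083  75.29127352   0.         101.66946565
 -23.10352771]
-95 (0.5548, 0.2008, 0.3) None
-95 (0.5332, -0.2462, 0.38) None
2.9 [-0.09746853  0.12186278 -0.25096522]
0.027562896059631692 [-0.01456761 -0.08484743 -0.13937917] [0.55480464 0.20077989 0.27093977] 3.8583
```

View pics/w1.png

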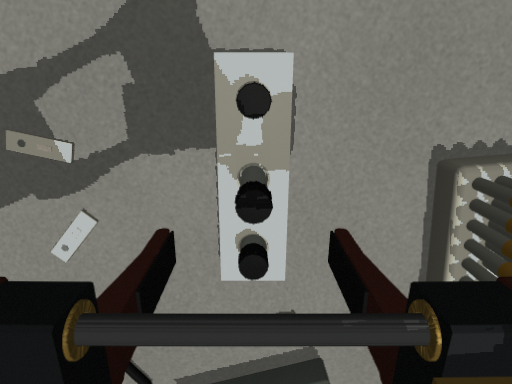

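View pics/s1.png

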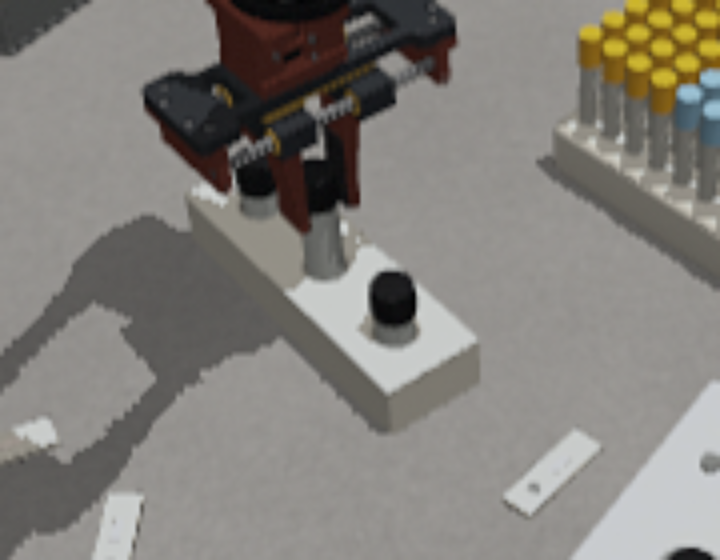

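The jaws hold the middle (long) cap, opening 27.6 mm, with no contact force. Now I'll lift, carry and check the alignment above the well.

```bash
python3 - <<'E'
from station import r
import cv2,numpy as np,pickle
r.servo_line([.5548,.2008,.40],speed=.12)
q=r.sense();print(q["opening"],q["contact_force"])
r.servo_line([.5332,-.2462,.40],speed=.2)
r.wait(.3)
q=r.sense();print(q["opening"],q["contact_force"],q["tcp_pos"],q["clock"])
s=r.snapshot("side");t=r.snapshot("top");w=r.snapshot("wrist");pickle.dump((s,t,w),open("s2.pkl","wb"))
a=cv2.resize(s["frame"][130:290,250:420],(400,376));b=cv2.resize(w["frame"],(400,376))
cv2.imwrite("pics/s2.png",np.hstack([a,b])[:,:,::-1])
E
```

```text
0.027617804363352812 [ 0.70322587 -0.07381697 -2.28150992]
0.02697226483041941 [-0.07953742 -0.0774717  -0.1349142 ] [ 0.53326262 -0.24596591  0.39999673] 7.825
```

View pics/s2.png

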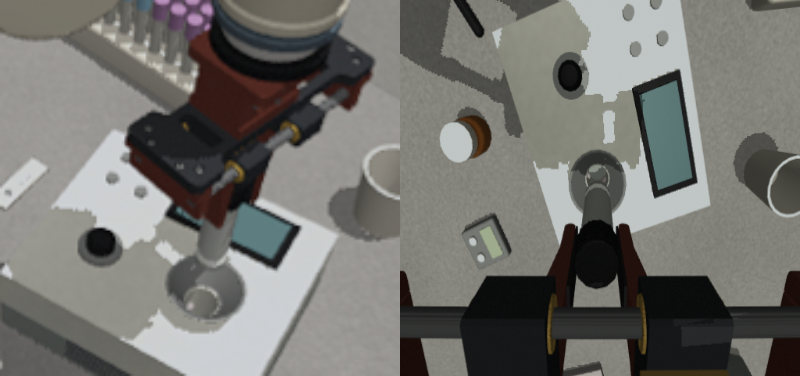

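The standard is held above the funnel. I'll check tilt by comparing the foot pixels with the projected upright axis.

```bash
python3 - <<'E'
import pickle,cv2,numpy as np
from h import *
s,t,w=pickle.load(open("s2.pkl","rb"))
ims=[]
for c,(x,y,ww,h) in ((s,(310,190,80,80)),(w,(200,140,110,110))):
    k=400/ww
    im=cv2.resize(c["frame"][y:y+h,x:x+ww],(400,int(h*k)),interpolation=cv2.INTER_CUBIC)[:,:,::-1].copy()
    a=np.linspace(0,6.28,40)
    for z,r_,col in ((.139,.0125,(0,0,255)),(.2,.0125,(255,0,0)),(.107,.03,(0,255,0))):
        q=proj(c,np.c_[.5332+r_*np.cos(a),-.2461+r_*np.sin(a),0*a+z])
        cv2.polylines(im,[((q-[x,y]+.5)*k).astype(np.int32)],True,col)
    ims.append(im)
cv2.imwrite("pics/s3.png",np.hstack(ims))
E
```

```text
(no output)
```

View pics/s3.png

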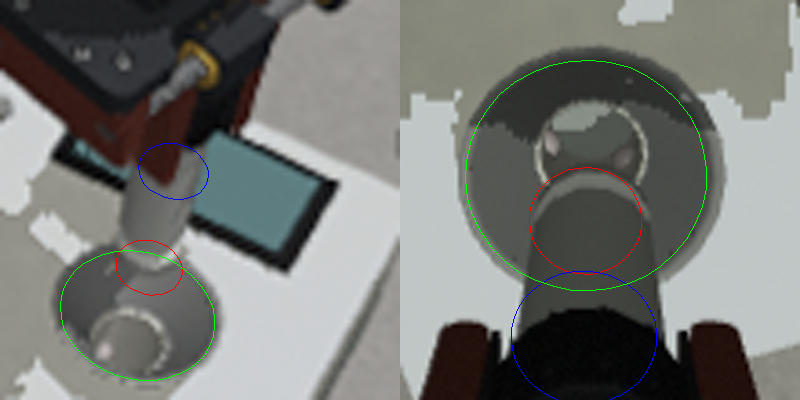

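```bash
python3 - <<'E'
import pickle,cv2,numpy as np
from h import *
s,t,w=pickle.load(open("s2.pkl","rb"))
ims=[]
for c,(x,y,ww,h) in ((s,(325,210,40,50)),(w,(220,150,80,100))):
    k=400/ww
    im=cv2.resize(c["frame"][y:y+h,x:x+ww],(400,int(h*k)),interpolation=cv2.INTER_CUBIC)[:,:,::-1].copy()
    im=cv2.convertScaleAbs(im,alpha=1.5)
    a=np.linspace(0,6.28,40)
    for z,col in ((.139,(0,0,255)),(.144,(0,255,255)),(.157,(0,255,0)),(.18,(255,0,0))):
        q=proj(c,np.c_[.5332+.0125*np.cos(a),-.2461+.0125*np.sin(a),0*a+z])
        cv2.polylines(im,[((q-[x,y]+.5)*k).astype(np.int32)],True,col)
    ims.append(im)
cv2.imwrite("pics/s4.png",np.hstack(ims))
E
```

```text
(no output)
```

View pics/s4.png

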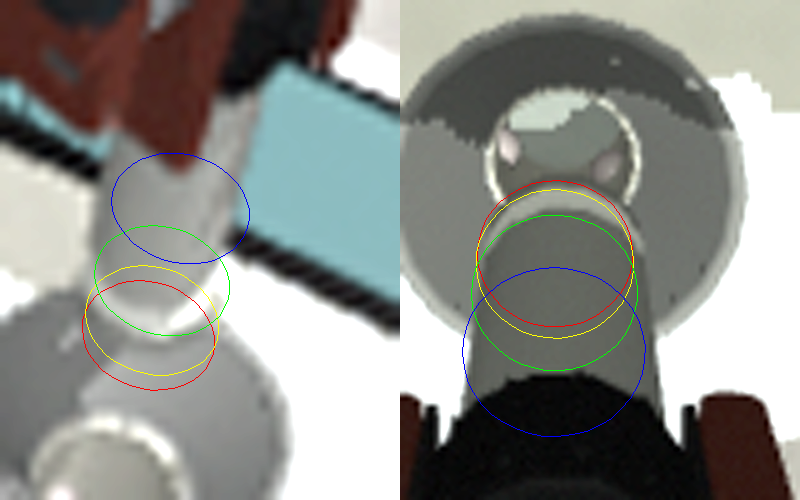

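```bash
python3 - <<'E'
import pickle,cv2,numpy as np
from h import *
d=pickle.load(open("s0.pkl","rb"));s,t,w=pickle.load(open("s2.pkl","rb"))
b=tri(d["side"],(335.7-.4,258.7-.4),d["top"],(366.9-.4,195.2-.4));print("bore ring",b)
print("wrist R rows",w["R"][0],w["R"][1])
# ring centre in wrist crop: (563,160)
u=(563-400)/5+220-.5,157/5+150-.5
print("ring in wrist ->",plane(w,*u,b[0][2]),plane(w,*u,.075))
# rim outline in wrist: visible arc points by mask
a=np.linspace(0,6.28,60)
q=proj(w,np.c_[.5332+.033*np.cos(a),-.2462+.033*np.sin(a),0*a+.107])
print("expected rim in crop units x",((q-[220,150]+.5)*5+[400,0]).min(0),((q-[220,150]+.5)*5+[400,0]).max(0))
g=w["frame"]
x0=int(220+163/5)
for row in (168,172,176,180):
    print(row,[int(v) for v in g[row,205:222].max(1)],[int(v) for v in g[row,282:300].max(1)])
for row in (215,220): print(row,[int(v) for v in g[row,225:245].max(1)],[int(v) for v in g[row,262:282].max(1)])
E
```

```text
bore ring (array([ 0.53278596, -0.24693024,  0.08724044]), np.float64(0.001890858755043316))
wrist R rows [ 9.96195693e-01 -8.71399141e-02 -8.81404613e-04] [-0.0827311  -0.94887465  0.30461855]
ring in wrist -> [ 0.5346714  -0.24435399  0.08724044] [ 0.5343824  -0.24777798  0.075     ]
expected rim in crop units x [373.34384781  16.24504895] [738.29563717 365.39165731]
168 [198, 198, 198, 198, 199, 198, 198, 198, 198, 198, 143, 137, 137, 137, 138, 138, 133] [75, 97, 193, 199, 198, 198, 198, 198, 198, 198, 160, 156, 139, 138, 138, 138, 139, 139]
172 [198, 198, 198, 198, 198, 198, 198, 198, 198, 198, 198, 144, 137, 138, 112, 77, 72] [64, 70, 73, 119, 195, 198, 198, 198, 198, 199, 198, 198, 160, 157, 158, 156, 157, 157]
176 [198, 199, 198, 197, 199, 198, 199, 198, 198, 160, 138, 137, 135, 117, 127, 117, 99] [77, 85, 107, 119, 123, 155, 196, 198, 199, 198, 198, 198, 198, 199, 198, 198, 198, 198]
180 [198, 198, 198, 198, 198, 198, 199, 198, 198, 199, 143, 132, 116, 129, 116, 96, 88] [77, 78, 76, 98, 114, 123, 151, 195, 197, 199, 197, 198, 198, 198, 198, 198, 199, 198]
215 [198, 198, 198, 198, 170, 136, 131, 132, 125, 96, 62, 62, 63, 64, 66, 67, 66, 66, 67, 67] [66, 66, 66, 65, 65, 64, 62, 61, 78, 113, 121, 127, 135, 155, 196, 198, 198, 198, 198, 198]
220 [199, 198, 198, 198, 198, 198, 198, 198, 166, 74, 62, 63, 64, 65, 66, 66, 67, 67, 67, 66] [67, 65, 65, 64, 64, 64, 63, 61, 60, 151, 195, 198, 198, 198, 198, 198, 199, 198, 197, 198]
```

Rod and funnel agree to about 1 mm in x and 1–2 mm in y. That's within the funnel and taper tolerance, so I'll descend in steps watching force.

```bash
python3 - <<'E'
from station import r
import numpy as np
for z in (.105,.09,.08,.072,.065,.060):
    r.servo_line([.5332,-.2462,z+.261],speed=.06)
    q=r.sense();print(z,np.round(q["contact_force"],1),np.round(q["torque"],2),np.round(q["tcp_pos"],4),round(q["opening"],4),q["clock"])
    if abs(q["contact_force"]).max()>12: break
E
```

```text
0.105 [-1.4 -0.6 -1.1] [-0.07  0.08  0.03] [ 0.5332 -0.2462  0.3661] 0.0273 8.6917
0.09 [ 0.5 -0.  -0.6] [-0.07  0.02 -0.03] [ 0.5331 -0.2462  0.3502] 0.0274 9.0917
0.08 [-0.6 -0.6  0.2] [-0.33  0.1  -0.02] [ 0.5331 -0.2464  0.3405] 0.0272 9.4083
0.072 [ 0.  -2.9 -2.1] [-0.74  0.03  0.02] [ 0.5331 -0.2464  0.3321] 0.0275 9.6917
0.065 [ 0.6 -2.9 -2.7] [-0.79  0.03  0.02] [ 0.5331 -0.2463  0.3252] 0.0272 9.9583
0.06 [ 1.5 -3.7 -2.9] [-0.98 -0.08 -0.01] [ 0.5332 -0.2463  0.3205] 0.0272 10.2083
```

It's in the bore with a small side force (-3.7 N in y), so the rod sits slightly too far to +y, which matches the side-view hint. I'll ease 1.2 mm to -y and push.

```bash
python3 - <<'E'
from station import r
import numpy as np
y=-.2474
def show(z):
    q=r.sense();print(z,np.round(q["contact_force"],1),np.round(q["torque"],2),np.round(q["tcp_pos"],4),round(q["opening"],4),q["clock"]);return q
r.servo_line([.5332,y,.060+.261],speed=.02);show("shift")
for z in (.057,.054,.051,.048,.045,.042,.0405,.039,.038):
    r.servo_line([.5332,y,z+.261],speed=.03)
    q=show(z)
    if np.linalg.norm(q["contact_force"])>28: break
E
```

```text
shift [-0.1 -1.  -1.7] [-0.51  0.1  -0.  ] [ 0.5332 -0.2472  0.3208] 0.0271 10.4583
0.057 [-0.3 -2.2 -2.2] [-0.55  0.17  0.  ] [ 0.5332 -0.2473  0.318 ] 0.0275 10.7083
0.054 [ 0.4 -1.7  3.3] [-0.43  0.09 -0.02] [ 0.5333 -0.2474  0.3154] 0.0272 10.9583
0.051 [ 0.2 -1.1  0.5] [-0.39  0.04  0.02] [ 0.5332 -0.2474  0.3119] 0.0272 11.2083
0.048 [ 1.  -2.2 -0. ] [-0.42 -0.26  0.04] [ 0.5333 -0.2474  0.3084] 0.0273 11.4583
0.045 [ 1.2 -1.6 -4.7] [-0.28 -0.24  0.05] [ 0.5331 -0.2473  0.3046] 0.027 11.7083
0.042 [ 1.6 -1.  -7.1] [-0.3  -0.45 -0.01] [ 0.5332 -0.2473  0.3015] 0.0274 11.9583
0.0405 [ 1.  -0.2 -6.4] [-0.27 -0.27 -0.02] [ 0.5331 -0.2474  0.301 ] 0.0276 12.2083
0.039 [-1.2 -0.1  1.7] [-0.09  0.4   0.03] [ 0.5331 -0.2474  0.3008] 0.0274 12.4583
0.038 [-2.3  0.9  6.3] [0.02 0.73 0.04] [ 0.533  -0.2475  0.3008] 0.0275 12.7083
```

```bash
python3 - <<'E'
from station import r
import numpy as np,cv2,pickle
y=-.2474
for z in (.0365,.035,.0335):
    r.servo_line([.5332,y,z+.261],speed=.03)
    q=r.sense();print(z,np.round(q["contact_force"],1),np.round(q["tcp_pos"],4),round(q["opening"],4),q["clock"])
    if q["contact_force"][2]>18: break
r.servo_line([.5332,y,.040+.261],speed=.03)
r.let_go(); r.wait(.2)
r.servo_line([.5332,y,.42],speed=.12)
q=r.sense();print(np.round(q["contact_force"],1),q["opening"],q["clock"])
r.reach([.40,.0,.45],[180,0,85])
s=r.snapshot("side");t=r.snapshot("top");pickle.dump((s,t),open("s5.pkl","wb"))
a=cv2.resize(s["frame"][100:290,150:400],(400,304));b=cv2.resize(t["frame"][110:260,90:420],(400,304))
cv2.imwrite("pics/s5.png",np.hstack([a,b])[:,:,::-1])
E
```

```text
0.0365 [-3.7  0.5 11. ] [ 0.533  -0.2475  0.3008] 0.0276 12.9583
0.035 [-6.4  1.3 15.7] [ 0.5329 -0.2475  0.3007] 0.0269 13.2083
0.0335 [-6.8  2.4 20.6] [ 0.533  -0.2476  0.3006] 0.0273 13.4583
[-0.3 -0.5  0.9] 0.0876223999078435 16.2
```

View pics/s5.png

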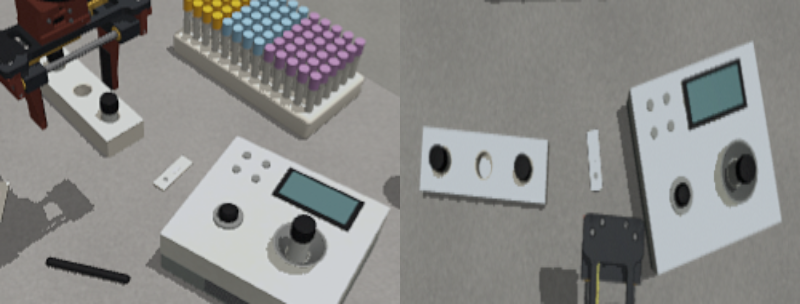

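The standard stands in the well, both shorts are still in the stand, and the middle hole is empty. I'll measure the cap height: the same blob method gave 0.1106 for a top at 0.120, so home should read about 0.141 and unpushed about 0.158.

```bash
python3 - <<'E'
import pickle,cv2,numpy as np
from h import *
S,T=pickle.load(open("s5.pkl","rb"))
p={}
for n,s,b in (("side",S,(310,220,370,275)),("top",T,(345,170,395,215)),("sideB",S,(205,150,230,175)),("topB",T,(180,180,205,205)),("topA",T,(110,178,135,200))):
    x0,y0,x1,y1=b; m=(s["frame"][y0:y1,x0:x1].max(2)<50).astype(np.uint8)
    N,L,St,C=cv2.connectedComponentsWithStats(m);i=1+St[1:,4].argmax();p[n]=C[i]+[x0,y0];print(n,St[i],p[n])
print(tri(S,p["side"],T,p["top"]),tri(S,p["sideB"],T,p["topB"]))
E
```

```text
side [ 22  14  15  18 216] [339.07407407 242.94444444]
top [ 21  16  17  15 209] [374.18181818 193.0861244 ]
sideB [  8   8  11  14 125] [217.848 164.296]
topB [  5   7  13  12 132] [191.  192.5]
topA [  5   4  15  13 154] [121.83766234 187.96103896]
(array([ 0.53303407, -0.24571308,  0.1389912 ]), np.float64(0.00014547453371429299)) (array([0.54854917, 0.12679709, 0.07063227]), np.float64(0.00014704184355938634))
```

The cap reads 0.139, so it's home, and it's centred on the well. The shorts haven't moved.

```bash
python3 -c "
from station import r
q=r.sense();print(q['clock'],q['contact_force'])
r.hand_in()"
```

```text
17.3917 [ 0.38036404  0.2317957  -0.30607275]
the job is handed in; nothing more can be done
```

The long standard is home on the bottom of the reader's well, upright and cap up. I released it and handed the job in at 17.4 s.

- **What I did:** I gripped the long standard by its cap in the stand's middle hole and lifted it out. I lowered it into the funnel, shifting 1.2 mm to -y to relieve a 3.7 N side force. I then pushed it past the balls until it stopped, pressed to about 21 N, let go and backed off.
- **Seating:** While it was held, the arm stopped with the foot at z ≈ 0.040 m, the height of the well floor. The force also turned downward (about -7 N) just before the bottom, as if the standard snapped in. I did not see the 8–15 N peak, because I only read the force between steps.
- **Camera check after release:** The cap triangulated at (0.533, -0.246, 0.139). I expected a height of about 0.141 if home and 0.158 if not pushed through, so the 2 mm difference is within the calibration error.
- **Short standards:** Both look unmoved. One is within 1 mm by two views. The other was checked in the top view only (shift of about 0.1 pixel), because the gripper hid it from the side camera.
- **Before insertion:** The views disagreed by 1–2 mm on how well the rod lined up with the well. I left that to the funnel and the force readings.

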